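# Set the sampler's pull-and-turn selector to the loaded well

### The arm

A 6-joint arm with a two-finger parallel gripper is mounted at the origin on the work surface. World frame = base frame: x ahead of the robot, y to its left, z up, the work surface at z = 0. Lengths are in mm, angles in rad, forces in N, time in s.
With the tool pointing down it reaches from about 250 to 725 mm from the base axis. Payload 4 kg.
Tool frame: the origin (TCP) lies midway between the tips of the shut fingers; the grasp point (between the pads) lies 19 mm behind it; z points along the fingers, y is the line along which they close (so a half turn about z gives the same grasp; the last joint's range is limited). The gripper opens to 85 mm and grips with 20 to 120 N. Pads are 22 mm wide; open, the fingers measure 114 mm over their backs; the gripper's body (76 mm by 85 mm) begins 54 mm behind the grasp point. The pads swing forward as they close: fully open they stand 13 mm farther back than shut.
Start: joints at [1.135, 0.241, 0.005, 1.335, 0, 1.571], TCP at [211.066, 453.266, 195.806] pointing down, gripper open.
Joint ranges: [-2.72, 2.72], [-1.05, 1.87], [-1.09, 1.28], [-1.99, 2.15], [-1.42, 1.44], [-3.14, 3.14]. Speed limits (rad/s): [2.79, 2.79, 3.14, 3.14, 3.14, 3.14].

### API

Orientations are given as [roll, pitch, yaw] about the fixed x, y, z axes, in that order (R = Rz(yaw) Ry(pitch) Rx(roll)).
In Python, from cell import robot gives the robot as it stands.
- The arm moves only by the shell command python3 -m creep 'ROWS' [OPENING]. ROWS is JSON, a list of rows, each an object of numbers: "x", "y", "z": the shift along the world's x, y, z in mm; "wx", "wy", "wz": the turn, a rotation vector about the world's x, y, z in rad. In form: [{"x": .., "y": .., "z": .., "wx": .., "wy": .., "wz": ..}, ...]. A call has 1 to 10 rows; each row shifts and turns the commanded pose from where the row before left it; what a row does not reach is not made up. A row lasts 1/12 s, in which the tool goes at most 41.7 mm and 7.16 degrees, less where a joint would pass 70% of its speed; a pose out of reach is approached as far as the arm can. A call with a gripper value outside its range is refused whole. OPENING is the finger opening in mm, from 0 to 85.4, set as the call begins (- or left out, the last holds). The fingers move at their own pace and stop on an object; the grip force is fixed at half the most. Time passes only in rows, so rows that do not move let the fingers close. It gives the time, the measured TCP pose, the force, the opening and the grip force at its end, in the units of the state.
- robot.observe(): the state, without advancing time (a new reading comes with each control period).
- robot.get_image(name): name is "scene" or "top"; returns the picture (480x640x3 uint8, red, green, blue); there is no depth.
- robot.calibration(name): a dict with "intrinsics" (3x3 intrinsics, pixels), "k1" (the pictures are not rectified: a ray, as slopes to the right and down, at radius r is drawn at 1 + k1 r^2 times it, then the intrinsics apply), "rvec" (rotation vector, rad) and "tvec" (3), from world to camera coordinates, as OpenCV has them. Camera axes: x right, y down, z forward; pixel columns grow to the right and rows downward; lengths in mm; the calibration is good to about 2 mm. A picture is of the moment at which its call begins. calibration takes no time and is no camera call.
- robot.finish_job(): hands the job in; it is judged then, once.
Trained networks look in the newest picture that a camera, given by its name, has taken for a name from the list of things; names that differ only in an ending like _2 or _b are one class to them, and where a whole thing is asked for, a point or a joint stands for the part that bears it (a point fixed in the world has none). Each returns a list of dicts, best first, with "confidence" (0 to 1); they miss things now and then, are a little off and sometimes report something else, mostly with a low value. They report only what shows in the picture. A call takes as long as a camera call.
- robot.regions_of(camera, query): "mask" (480x640 bool, what is visible of it) and "location" ([column, row] in pixels, amid what is visible of it).
The state is a dict: "time_s": time; "q": joint angles; "qd": joint speeds; "effort": joint torques, N m; "ee_pos": TCP position; "tcp_rot": TCP orientation; "force": force on the tool from outside, world axes, zero at the start; "torque": the same for the moment, N m; "opening": opening from 0.0 (shut) to 1.0 (fully open); "grip_force": force on a finger pad.
Only numpy, scipy, OpenCV 4.12 (cv2) and the standard library are available. Lean on these libraries where they do the work, as an engineer would, in place of code of your own. Each camera call takes 0.05 s, during which the arm holds its last target. There are 200 camera calls.

### The job

The vial sampler's spring-loaded selector knob is parked in neutral. Pull the knob up out of its notch, turn it until its pointer faces the well that holds the tall glass vial, and let it drop fully home into that well's notch, then let go. Feel for the notch gently: never force the knob against the notches, and leave the vial and the things around it where they are.

Things in the scene. Friction and masses are not known exactly. Their poses are not given: they have to be found in the camera images.
- sampler: The instrument, fixed: beige box 270 x 270 mm, flat steel deck 85 mm above the bench. Origin on the bench under the knob's axis; z up. Four wells (sockets 33 mm across, 14 mm high) stand on the deck 100 mm from the axis, 40 and 74 degrees either side of its -x direction. On the +x side a block (50 x 100 mm, 42 mm high with its studs) begins 75 mm from the axis.
- knob: Black selector knob: round skirt 76 mm across, 8 mm thick, carrying an upright bar grip 52 mm long (knob x), 16 mm thick (knob y), 36 mm tall. Origin on the axis at the skirt's underside, 98 mm above the bench when home; z up. Its pointer (light line on bar and skirt) points along knob -x; at the start along the instrument's -x within 2 degrees. It turns 100 degrees either way.
- hub (a point): On the knob's axis, on top of the fixed notch plate hidden under the skirt. A pin under the pointer, 30 mm from the axis, drops into notches: a wide neutral one (9 degrees of play each way), one narrow one per well (2 degrees each way). All notches are shifted together against the wells by an unknown 3 to 8 degrees. Pin force on notches or plate over 25 N counts as forcing.
- grip (a point): On the knob's axis inside the bar grip: 30 mm above the knob's origin, 22 mm above the skirt's top, 14 mm below the bar's top; axes as the knob's. Pulled up, the knob turns easily (0.02 N m) and keeps its angle. Let down on the plate in a slack grip and turned slowly, it snaps down by its spring at a notch; turning on then jams the pin.
- sight (a point): Imaginary point on the pointer's line, 100 mm out from the knob's axis (at knob x = -100 mm): it lies over the well to which the pointer points.
- plunger (a joint): How far the knob is pulled up, m: 0 = fully home in a notch, about 0.006 = resting on the plate between notches, 0.014 = upper stop. A spring pulls it down with 8 N when home and 12 N at the stop. It must rise more than 7 mm to turn out of a notch.
- vial: Clear glass vial with an aluminium crimp cap, white label, 23 mm across, 60 mm tall, loose and upright in one of the four wells (1 mm of side play; it stands 64 mm above the deck). The other three wells hold flat grey blank plugs, flush with the rim. Origin at the centre of its underside.
- beaker: Bystander: small glass beaker, 42 mm across, 50 mm tall, standing on the deck at the +x, +y corner. Origin at the centre of its underside.
- bottle: Bystander: amber bottle, 68 mm across, 140 mm tall, on the bench. Origin at the centre of its underside.
- vial_tray: Bystander: white vial tray, 130 x 170 mm, 42 mm tall (54 mm over the vial caps), on the bench. Origin at the centre of its underside.

How it is judged:
By the outcome, as a careful person would: the job done as asked, in the order asked, and still so for the second after the job is handed in, with the robot touching nothing.
It also fails if it takes over 48 s, if anything falls off the work surface, if the arm or the gripper's body presses on something with over 40 N, if the wrist force passes 120 N, or if a joint passes its speed limit or range.

## Working session

There is one attempt and no reset: what is moved stays moved. The work goes in short steps, Python scripts to look and compute and a shell command to move; the robot and the scene stay as the last step left them, time stands still between calls to the robot, and variables do not carry over. Pictures are saved under pics/ and viewed, at most 10 in all, crops included, and the job is handed in when it is done.

```bash
mkdir -p pics
cat > h.py <<'E'
import numpy as np, cv2
from cell import robot
def ray(cam,px):
    c=robot.calibration(cam);K=np.array(c["intrinsics"],float);R=cv2.Rodrigues(np.array(c["rvec"],float))[0];t=np.array(c["tvec"],float).ravel()
    d=(np.array(px,float)-K[:2,2])/[K[0,0],K[1,1]]
    u=d.copy()
    for _ in range(20): u=d/(1+c["k1"]*(u@u))
    return -R.T@t, R.T@np.array([u[0],u[1],1.])
def at(cam,px,z):
    o,d=ray(cam,px); return o+d*(z-o[2])/d[2]
def proj(cam,P):
    c=robot.calibration(cam);K=np.array(c["intrinsics"],float);R=cv2.Rodrigues(np.array(c["rvec"],float))[0];t=np.array(c["tvec"],float).ravel()
    p=R@np.array(P,float)+t;u=p[:2]/p[2];u=u*(1+c["k1"]*(u@u));return u*[K[0,0],K[1,1]]+K[:2,2]
E
python3 - <<'E'
from h import *
for c in("scene","top"):
    im=robot.get_image(c);cv2.imwrite(f"pics/{c}0.png",im[:,:,::-1])
    print(c,ray(c,(320,240)))
    for n in("sampler","knob","vial","beaker","bottle","vial_tray"):
        for r in robot.regions_of(c,n)[:2]:
            ys,xs=np.nonzero(r["mask"]);print(n,round(r["confidence"],2),np.round(r["location"]),xs.min(),xs.max(),ys.min(),ys.max())
s=robot.observe();print(s)
E
```

```text
scene (array([1412.18957013,  522.26026378,  713.90799027]), array([-0.7312293 , -0.41562557, -0.54109066]))
sampler 0.94 [284. 255.] 217 370 205 310
knob 0.7 [294. 229.] 275 306 213 240
vial 0.67 [293. 204.] 288 296 194 213
beaker 0.74 [295. 256.] 287 305 243 271
bottle 0.74 [294. 228.] 276 307 213 240
bottle 0.58 [164. 206.] 149 178 179 230
vial_tray 0.7 [293. 227.] 276 306 213 240
vial_tray 0.55 [510. 322.] 457 560 286 363
top (array([ 367.56992754,    8.28584986, 1273.23431086]), array([ 0.17686235,  0.00142325, -0.98443757]))
sampler 0.83 [332. 248.] 275 387 190 301
knob 0.95 [334. 241.] 320 347 225 252
vial 0.51 [354. 270.] 348 356 265 275
beaker 0.63 [302. 202.] 298 313 193 210
bottle 0.89 [482. 244.] 466 500 230 257
vial_tray 0.92 [157. 248.] 120 187 223 274
vial_tray 0.58 [481. 242.] 466 500 230 257
{'time_s': 0.7, 'q': array([1.13498168e+00, 2.40525084e-01, 5.05426328e-03, 1.33517779e+00,
       1.69104269e-05, 1.57080739e+00]), 'qd': array([-0.00176626,  0.00136615,  0.00187815, -0.00092268,  0.0015602 ,
        0.00183205]), 'effort': array([ 3.26885793e-04, -3.72077072e+01,  2.52643687e+01,  9.48279849e-04,
        1.48814865e-04, -2.78011683e-06]), 'ee_pos': array([211.08660194, 453.30274027, 195.86467916]), 'tcp_rot': array([ 3.14144494e+00, -1.69120602e-05,  2.70576695e+00]), 'force': array([-0.31713908,  0.06019063, -0.63656708]), 'torque': array([-0.04012831,  0.02380486, -0.00549951]), 'grip_force': 0.0, 'opening': 1.0005548959193278}
```

Run:
```python
from h import *
im=cv2.imread("pics/top0.png")[175:315,255:405];cv2.imwrite("pics/topc.png",cv2.resize(im,None,fx=5.3,fy=4.2857*1,interpolation=cv2.INTER_CUBIC)) if 0 else cv2.imwrite("pics/topc.png",cv2.resize(im,None,fx=4,fy=4,interpolation=cv2.INTER_CUBIC))
im=cv2.imread("pics/scene0.png")[180:320,200:390];cv2.imwrite("pics/scenec.png",cv2.resize(im,None,fx=4,fy=4,interpolation=cv2.INTER_CUBIC))
```

```text
(no output)
```

View pics/topc.png

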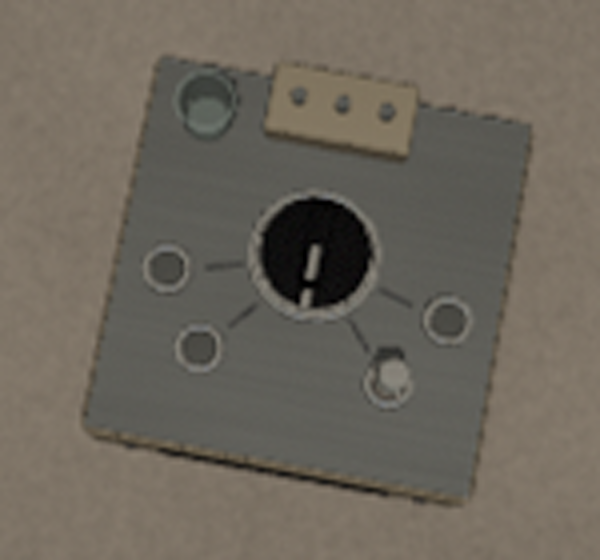

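View pics/scenec.png

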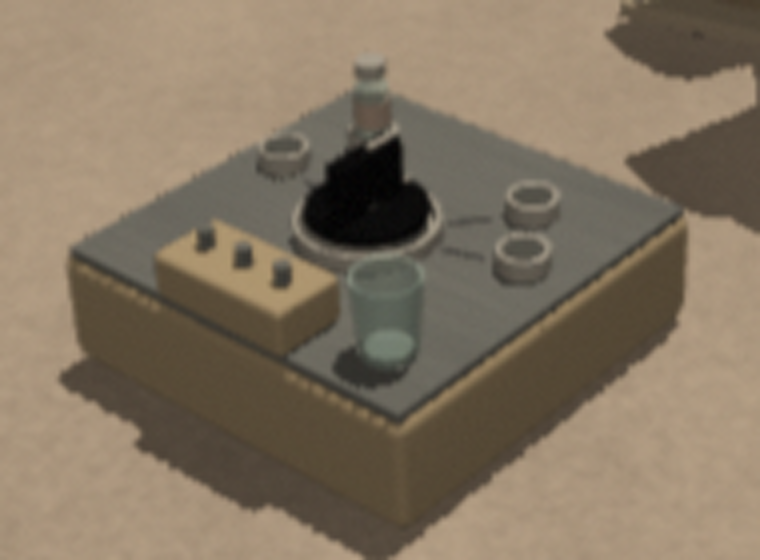

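The crops show the vial in the lower-right well (crop 388,384). The blanks are at (166,268), (198,348) and (447,321), the knob is at (314,254), and the beaker is at the top-left corner. Next I fit the instrument pose to the wells and deck corners.

Run:
```python
from h import *
from scipy.optimize import least_squares
f=lambda p,o:[o[0]+(p[0]+.5)/4-.5,o[1]+(p[1]+.5)/4-.5]
T=lambda x,y:f((x,y),(255,175)); S=lambda x,y:f((x,y),(200,180))
def L(a,r=100):a=np.radians(a);return[-r*np.cos(a),-r*np.sin(a)]
# sampler frame: angle a from -x toward -y positive
obs=[("top",T(166,268),L(-74)+[99]),("top",T(198,348),L(-40)+[99]),("top",T(388,385),L(40)+[99]),("top",T(447,321),L(74)+[99]),
("scene",S(283,148),L(74)+[99]),("scene",S(532,199),L(-40)+[99]),("scene",S(523,249),L(-74)+[99])]
def P(v,l):
    c,s=np.cos(v[2]),np.sin(v[2]);return[v[0]+c*l[0]-s*l[1],v[1]+s*l[0]+c*l[1],l[2]]
g=at("top",T(314,254),99)
for sel in("top","scene",""):
    O=[o for o in obs if sel in o[0]]
    r=least_squares(lambda v:np.ravel([proj(c,P(v,l))-px for c,px,l in O]),[g[0],g[1],-.2])
    print(sel,np.round(r.x,3),np.degrees(r.x[2]),np.round(r.fun,1))
v=r.x
print("corners",[np.round((proj("top",P(v,[sx*135,sy*135,85]))-[255,175])*4) for sx in(1,-1) for sy in(1,-1)])
a=at("top",T(306,300),106);b=at("top",T(318,246),142);b2=at("top",T(311,278),142)
print("ptr skirt",a,"bar",b,b2)
h=v[:2];d=h-a[:2];print(np.degrees(np.arctan2(d[1],d[0])), np.degrees(np.arctan2(*(b-b2)[[1,0]])))
print("knob center px",T(314,254),proj("top",[*h,98]), np.hypot(*h))
k=robot.regions_of("top","vial")
for n,z,p in(("vialcap",149,T(394,374)),("beaker",110,T(206,102))): print(n,at("top",p,z))
```

```text
top [ 5.83113e+02 -2.53780e+01 -1.83000e-01] -10.505024372187172 [-0.   0.   0.   0.  -0.1 -0.2  0.   0.1]
scene [ 5.88461e+02 -2.37390e+01 -1.82000e-01] -10.409106496592727 [-0.2 -0.2  0.1 -0.3  0.   0.5]
 [ 5.84379e+02 -2.54500e+01 -1.85000e-01] -10.60442945229664 [ 0.  -0.5  0.  -0.5 -0.1 -0.6  0.  -0.3  0.3 -1.1  0.3 -1.2  0.2 -0.5]
corners [array([158.,  32.]), array([539., 105.]), array([ 77., 412.]), array([473., 489.])]
ptr skirt [551.38257084 -19.90300815 106.        ] bar [581.3096077  -26.74479983 142.        ] [560.16738559 -22.23668568 142.        ]
-9.542191058914206 -12.036803634650477
knob center px [333.125, 238.125] [333.13841947 238.02621776] 584.9325919351791
vialcap [497.1651857  -75.20150387 149.        ]
beaker [686.16428793  48.3830719  110.        ]
```

The fit agrees with both cameras. The hub is at (584.4, -25.4), yaw is about -10.5°, and the vial is in the +40° well, which lies CCW from the pointer. I'll use tool yaw -10.5° (q6 near 0), which leaves room to turn CCW.

```bash
python3 -m creep '[{"z":15,"x":14.35,"y":-18.4,"wz":-0.111},{"z":15,"x":14.35,"y":-18.4,"wz":-0.111},{"x":14.35,"y":-18.4,"wz":-0.111},{"x":14.35,"y":-18.4,"wz":-0.111},{"x":14.35,"y":-18.4,"wz":-0.111},{"x":14.35,"y":-18.4,"wz":-0.111},{"x":14.35,"y":-18.4,"wz":-0.111},{"x":14.35,"y":-18.4,"wz":-0.111},{"x":14.35,"y":-18.4,"wz":-0.111},{"x":14.35,"y":-18.4,"wz":-0.111}]' 45
python3 -m creep '[{"x":14.35,"y":-18.4,"wz":-0.111},{"x":14.35,"y":-18.4,"wz":-0.111},{"x":14.35,"y":-18.4,"wz":-0.111},{"x":14.35,"y":-18.4,"wz":-0.111},{"x":14.35,"y":-18.4,"wz":-0.111},{"x":14.35,"y":-18.4,"wz":-0.111},{"x":14.35,"y":-18.4,"wz":-0.111},{"x":14.35,"y":-18.4,"wz":-0.111},{"x":14.35,"y":-18.4,"wz":-0.111},{"x":14.35,"y":-18.4,"wz":-0.111}]'
python3 -m creep '[{"x":14.35,"y":-18.4,"wz":-0.111},{"x":14.35,"y":-18.4,"wz":-0.111},{"x":14.35,"y":-18.4,"wz":-0.111},{"x":14.35,"y":-18.4,"wz":-0.111},{"x":14.35,"y":-18.4,"wz":-0.111},{"x":14.35,"y":-18.4,"wz":-0.111},{},{}]'
```

```text
schema error: expected keys x, y, z, wx, wy, wz
schema error: expected keys x, y, z, wx, wy, wz
schema error: expected keys x, y, z, wx, wy, wz
```

```bash
python3 -m creep '[{"x":14.35,"y":-18.4,"z":15,"wx":0,"wy":0,"wz":-0.111},{"x":14.35,"y":-18.4,"z":15,"wx":0,"wy":0,"wz":-0.111},{"x":14.35,"y":-18.4,"z":0,"wx":0,"wy":0,"wz":-0.111},{"x":14.35,"y":-18.4,"z":0,"wx":0,"wy":0,"wz":-0.111},{"x":14.35,"y":-18.4,"z":0,"wx":0,"wy":0,"wz":-0.111},{"x":14.35,"y":-18.4,"z":0,"wx":0,"wy":0,"wz":-0.111},{"x":14.35,"y":-18.4,"z":0,"wx":0,"wy":0,"wz":-0.111},{"x":14.35,"y":-18.4,"z":0,"wx":0,"wy":0,"wz":-0.111},{"x":14.35,"y":-18.4,"z":0,"wx":0,"wy":0,"wz":-0.111},{"x":14.35,"y":-18.4,"z":0,"wx":0,"wy":0,"wz":-0.111}]' 45
python3 -m creep '[{"x":14.35,"y":-18.4,"z":0,"wx":0,"wy":0,"wz":-0.111},{"x":14.35,"y":-18.4,"z":0,"wx":0,"wy":0,"wz":-0.111},{"x":14.35,"y":-18.4,"z":0,"wx":0,"wy":0,"wz":-0.111},{"x":14.35,"y":-18.4,"z":0,"wx":0,"wy":0,"wz":-0.111},{"x":14.35,"y":-18.4,"z":0,"wx":0,"wy":0,"wz":-0.111},{"x":14.35,"y":-18.4,"z":0,"wx":0,"wy":0,"wz":-0.111},{"x":14.35,"y":-18.4,"z":0,"wx":0,"wy":0,"wz":-0.111},{"x":14.35,"y":-18.4,"z":0,"wx":0,"wy":0,"wz":-0.111},{"x":14.35,"y":-18.4,"z":0,"wx":0,"wy":0,"wz":-0.111},{"x":14.35,"y":-18.4,"z":0,"wx":0,"wy":0,"wz":-0.111}]'
python3 -m creep '[{"x":14.35,"y":-18.4,"z":0,"wx":0,"wy":0,"wz":-0.111},{"x":14.35,"y":-18.4,"z":0,"wx":0,"wy":0,"wz":-0.111},{"x":14.35,"y":-18.4,"z":0,"wx":0,"wy":0,"wz":-0.111},{"x":14.35,"y":-18.4,"z":0,"wx":0,"wy":0,"wz":-0.111},{"x":14.35,"y":-18.4,"z":0,"wx":0,"wy":0,"wz":-0.111},{"x":14.35,"y":-18.4,"z":0,"wx":0,"wy":0,"wz":-0.111},{"x":0,"y":0,"z":0,"wx":0,"wy":0,"wz":0},{"x":0,"y":0,"z":0,"wx":0,"wy":0,"wz":0}]'
```

```text
time_s: 1.58
ee_pos: [355.2, 268.3, 226.0]
tcp_rot: [3.141, -0.0, 1.59]
force: [0.2, -0.0, -0.4]
opening: 0.526
grip_force: 0.0
time_s: 2.42
ee_pos: [498.7, 84.2, 225.9]
tcp_rot: [3.142, -0.0, 0.48]
force: [0.3, 0.3, -0.4]
opening: 0.527
grip_force: 0.0
time_s: 3.08
ee_pos: [581.1, -63.2, 225.1]
tcp_rot: [-3.112, 0.001, -0.125]
force: [0.3, 0.1, -0.5]
opening: 0.522
grip_force: 0.0
```

Run:
```python
from h import *
im=robot.get_image("top");cv2.imwrite("pics/t1.png",cv2.resize(im[150:330,230:430,::-1],None,fx=3,fy=3))
im=robot.get_image("scene");cv2.imwrite("pics/s1.png",cv2.resize(im[100:320,180:400,::-1],None,fx=2.7,fy=2.7))
s=robot.observe();print(s["q"],s["qd"],s["ee_pos"],s["tcp_rot"],s["force"],s["effort"],s["time_s"])
```

```text
[-0.12129455  0.40371363  0.31041264  1.47872695  0.02991885  3.14061233] [ 0.0291729  -0.01340888 -0.00859912 -0.00050485 -0.00204198  0.001029  ] [580.62528599 -60.55807434 225.59507398] [-3.11167261e+00  1.20228620e-03 -1.20314664e-01] [ 0.20528907  0.62127438 -0.13040356] [-9.87070687e-01 -4.50850439e+01  2.58913708e+01 -3.73599550e-02
  4.45921579e-02  2.38655075e-04] 3.1833
```

View pics/s1.png

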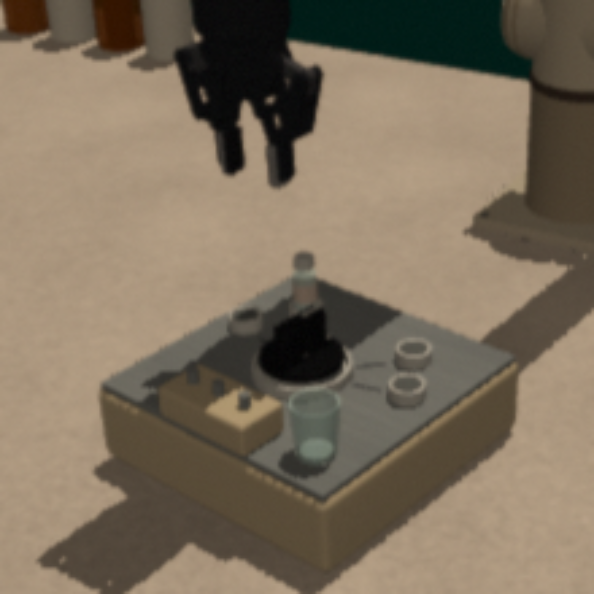

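The scene picture shows the open gripper above the sampler, clear of everything. The last joint ran to its limit because the wrist turns the opposite way to what I assumed. I'll use the half-turn equivalent, yaw +169.5°.

```bash
python3 -m creep '[{"x":0.4,"y":3.5,"z":0,"wx":0,"wy":0,"wz":0.11},{"x":0.4,"y":3.5,"z":0,"wx":0,"wy":0,"wz":0.11},{"x":0.4,"y":3.5,"z":0,"wx":0,"wy":0,"wz":0.11},{"x":0.4,"y":3.5,"z":0,"wx":0,"wy":0,"wz":0.11},{"x":0.4,"y":3.5,"z":0,"wx":0,"wy":0,"wz":0.11},{"x":0.4,"y":3.5,"z":0,"wx":0,"wy":0,"wz":0.11},{"x":0.4,"y":3.5,"z":0,"wx":0,"wy":0,"wz":0.11},{"x":0.4,"y":3.5,"z":0,"wx":0,"wy":0,"wz":0.11},{"x":0.4,"y":3.5,"z":0,"wx":0,"wy":0,"wz":0.11},{"x":0.4,"y":3.5,"z":0,"wx":0,"wy":0,"wz":0.11}]'
python3 -m creep '[{"x":0,"y":0,"z":0,"wx":0,"wy":0,"wz":0.11},{"x":0,"y":0,"z":0,"wx":0,"wy":0,"wz":0.11},{"x":0,"y":0,"z":0,"wx":0,"wy":0,"wz":0.11},{"x":0,"y":0,"z":0,"wx":0,"wy":0,"wz":0.11},{"x":0,"y":0,"z":0,"wx":0,"wy":0,"wz":0.11},{"x":0,"y":0,"z":0,"wx":0,"wy":0,"wz":0.11},{"x":0,"y":0,"z":0,"wx":0,"wy":0,"wz":0.11},{"x":0,"y":0,"z":0,"wx":0,"wy":0,"wz":0.11},{"x":0,"y":0,"z":0,"wx":0,"wy":0,"wz":0.11},{"x":0,"y":0,"z":0,"wx":0,"wy":0,"wz":0.11}]'
python3 -m creep '[{"x":0,"y":0,"z":0,"wx":0,"wy":0,"wz":0.11},{"x":0,"y":0,"z":0,"wx":0,"wy":0,"wz":0.11},{"x":0,"y":0,"z":0,"wx":0,"wy":0,"wz":0.11},{"x":0,"y":0,"z":0,"wx":0,"wy":0,"wz":0.11},{"x":0,"y":0,"z":0,"wx":0,"wy":0,"wz":0.11},{"x":0,"y":0,"z":0,"wx":0,"wy":0,"wz":0.11},{"x":0,"y":0,"z":0,"wx":0,"wy":0,"wz":0.11},{"x":0,"y":0,"z":0,"wx":0,"wy":0,"wz":0.11},{"x":0,"y":0,"z":0,"wx":0,"wy":0,"wz":0},{"x":0,"y":0,"z":0,"wx":0,"wy":0,"wz":0}]'
python3 -c "
from h import *
s=robot.observe();print(s['q'],s['ee_pos'],s['tcp_rot'])
from scipy.spatial.transform import Rotation as R
print((R.from_euler('xyz',[np.pi,0,np.radians(169.5)])*R.from_euler('xyz',s['tcp_rot']).inv()).as_rotvec())"
```

```text
time_s: 4.02
ee_pos: [584.5, -23.4, 226.2]
tcp_rot: [-3.112, 0.0, 0.989]
force: [0.7, -0.2, 0.6]
opening: 0.527
grip_force: 0.0
time_s: 4.85
ee_pos: [584.5, -23.5, 226.2]
tcp_rot: [-3.112, 0.0, 2.089]
force: [-0.5, -0.2, -0.7]
opening: 0.525
grip_force: 0.0
time_s: 5.68
ee_pos: [584.6, -24.1, 226.2]
tcp_rot: [-3.112, 0.001, 2.96]
force: [-0.3, 0.9, 0.9]
opening: 0.528
grip_force: 0.0
[-0.02431385  0.4089003   0.31984011  1.48563068 -0.02914213  0.15773127] [584.56864424 -24.0966222  226.23514788] [-3.11220059e+00  7.30724646e-04  2.95961503e+00]
[ 0.02903601 -0.00461923 -0.00127111]
```

```bash
python3 -m creep '[{"x":0,"y":-1.3,"z":-15,"wx":0.029,"wy":-0.0046,"wz":0},{"x":0,"y":0,"z":-20,"wx":0,"wy":0,"wz":0},{"x":0,"y":0,"z":-20,"wx":0,"wy":0,"wz":0},{"x":0,"y":0,"z":-10,"wx":0,"wy":0,"wz":0},{"x":0,"y":0,"z":0,"wx":0,"wy":0,"wz":0}]'
python3 - <<'E'
from h import *
for n,(a,b,c,d) in{"top":(190,290,280,390),"scene":(150,290,230,360)}.items():
    im=robot.get_image(n)[a:b,c:d,::-1];cv2.imwrite(f"pics/{n}2.png",cv2.resize(im,None,fx=4,fy=4,interpolation=cv2.INTER_CUBIC))
s=robot.observe();print(s['q'],s['ee_pos'],s['tcp_rot'])
E
```

```text
time_s: 6.1
ee_pos: [582.8, -26.3, 158.0]
tcp_rot: [-3.141, -0.006, 2.959]
force: [-0.4, -0.4, -0.3]
opening: 0.525
grip_force: 0.0
[-4.53276351e-02  4.27106799e-01  1.79564986e-01  1.32380755e+00
 -1.19541196e-04  1.36723618e-01] [584.92674182 -26.57208501 161.14070829] [-3.14139885e+00 -5.31581684e-04  2.95954138e+00]
```

View pics/scene2.png

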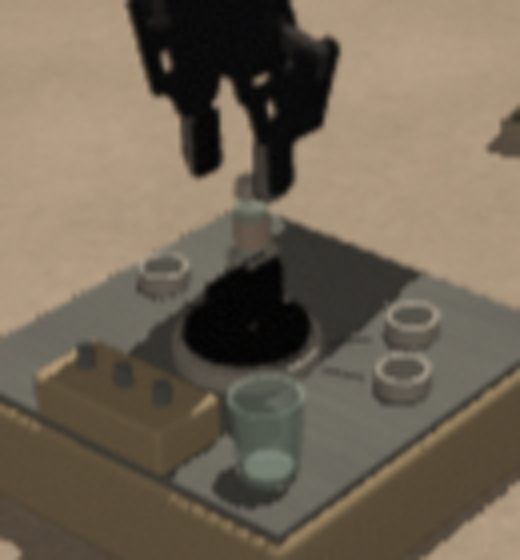

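The fingers at (200,170) and (273,195) straddle the bar at (250,280), and everything else is clear. Next I descend and close.

```bash
python3 -m creep '[{"x":0,"y":0.7,"z":-14,"wx":0,"wy":0,"wz":0},{"x":0,"y":0,"z":-14,"wx":0,"wy":0,"wz":0},{"x":0,"y":0,"z":-10,"wx":0,"wy":0,"wz":0},{"x":0,"y":0,"z":-6,"wx":0,"wy":0,"wz":0},{"x":0,"y":0,"z":-4,"wx":0,"wy":0,"wz":0},{"x":0,"y":0,"z":0,"wx":0,"wy":0,"wz":0},{"x":0,"y":0,"z":0,"wx":0,"wy":0,"wz":0}]'
python3 -m creep '[{"x":0,"y":0,"z":0,"wx":0,"wy":0,"wz":0},{"x":0,"y":0,"z":0,"wx":0,"wy":0,"wz":0},{"x":0,"y":0,"z":0,"wx":0,"wy":0,"wz":0}]' 24
python3 -c "
from cell import robot
s=robot.observe();print(s['ee_pos'],s['tcp_rot'],s['force'],s['torque'],s['opening']*85)"
```

```text
time_s: 6.78
ee_pos: [585.3, -26.3, 113.3]
tcp_rot: [-3.142, 0.0, 2.96]
force: [0.4, 0.2, -0.4]
opening: 0.522
grip_force: 0.0
time_s: 7.03
ee_pos: [585.3, -26.3, 113.4]
tcp_rot: [-3.142, 0.001, 2.96]
force: [0.3, -0.1, 0.3]
opening: 0.288
grip_force: 0.0
[585.33789056 -26.32264373 113.43880902] [-3.14157103e+00  7.87848975e-04  2.95966255e+00] [ 0.25445411 -0.09786599  0.34478769] [ 0.07033338  0.0366431  -0.02523896] 24.47009995121953
```

Now close, watching the side force.

```bash
python3 -m creep '[{"x":0,"y":0,"z":0,"wx":0,"wy":0,"wz":0},{"x":0,"y":0,"z":0,"wx":0,"wy":0,"wz":0},{"x":0,"y":0,"z":0,"wx":0,"wy":0,"wz":0},{"x":0,"y":0,"z":0,"wx":0,"wy":0,"wz":0}]' 13
python3 -c "
from cell import robot
s=robot.observe();print(s['ee_pos'],s['tcp_rot'],s['force'],s['torque'],s['opening']*85)"
```

```text
time_s: 7.37
ee_pos: [584.9, -26.3, 112.8]
tcp_rot: [-3.141, -0.0, 2.96]
force: [0.5, -0.4, 0.1]
opening: 0.153
grip_force: 0.0
[584.93382427 -26.29410303 112.84879125] [-3.14142295e+00 -2.76094210e-04  2.95969523e+00] [ 0.50860388 -0.36082225  0.09729312] [ 0.01695882 -0.06460389 -0.00038539] 13.023698175022885
```

Run:
```python
from h import *
im=robot.get_image("scene")[170:270,240:350,::-1];a=cv2.resize(im,None,fx=5,fy=5,interpolation=cv2.INTER_CUBIC)
a=np.clip(a.astype(float)*2,0,255).astype(np.uint8);cv2.imwrite("pics/s3.png",a)
s=robot.observe();print(s['ee_pos'],s['opening']*85,s['grip_force'])
```

```text
[584.92498246 -26.28763478 112.83168686] 13.158930721639493 0.0
```

View pics/s3.png

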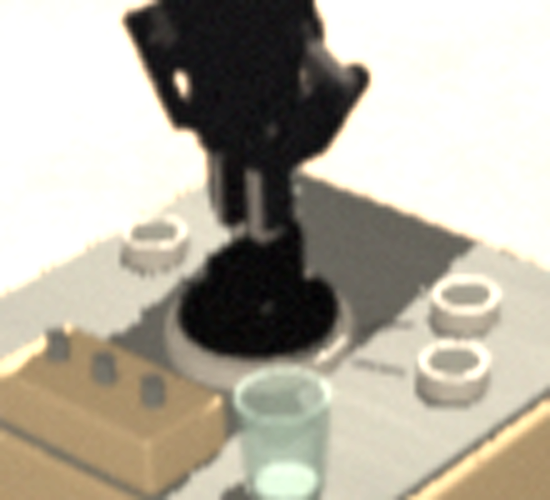

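Run:
```python
from h import *
g=lambda P,c="scene":np.round((proj(c,P)-[240,170])*5)
print("tcp",g([585,-26.3,113]),"bartop",g([584.4,-25.4,142]),"barend",[g([584.4+s*26*np.cos(-.183),-25.4+s*26*np.sin(-.183),142]) for s in(1,-1)])
print("knob home skirt",g([584.4,-25.4,106]))
print("tip is on ray; z113:",at("scene",[240+250/5,170+228/5],113),"z150",at("scene",[240+250/5,170+228/5],150))
im=robot.get_image("top")[200:270,290:380,::-1];a=cv2.resize(im,None,fx=6,fy=6,interpolation=cv2.INTER_CUBIC)
cv2.imwrite("pics/t3.png",np.clip(a.astype(float)*2,0,255).astype(np.uint8))
```

```text
tcp [254. 288.] bartop [253. 234.] barend [array([215., 257.]), array([291., 213.])]
knob home skirt [257. 301.]
tip is on ray; z113: [537.84317188 -57.99152849 113.        ] z150 [591.67972799 -22.26340262 150.        ]
```

View pics/t3.png

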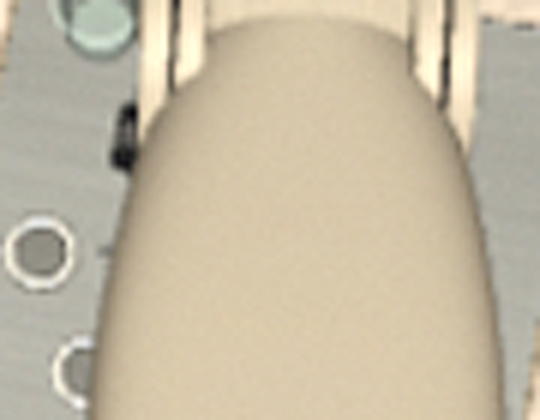

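Projecting the reported TCP puts the tips at row 288 of the crop, but they show at about row 228. That suggests the fingers are some 30 mm higher than reported, above the bar. I'll shut them further to confirm: if they reach 6 mm, they are in free air.

```bash
python3 -m creep '[{"x":0,"y":0,"z":0,"wx":0,"wy":0,"wz":0},{"x":0,"y":0,"z":0,"wx":0,"wy":0,"wz":0},{"x":0,"y":0,"z":0,"wx":0,"wy":0,"wz":0}]' 6
python3 - <<'E'
from h import *
s=robot.observe();print(s['ee_pos'],s['opening']*85,s['force'],s['torque'],s['grip_force'])
for P,px in (([581,-60.6,225],(274.6,165.4)),([585,-26.5,161],(289.1,195.6)),([211,453,196],None)):
    print(proj("scene",P),px, at("scene",px,P[2]+30) if px else "")
im=cv2.imread("pics/scene0.png");x,y=proj("scene",[211,453,196]).astype(int);print(x,y)
c=im[max(0,y-80):y+60,max(0,x-80):x+80]
n=cv2.imread("pics/scene0.png")
cv2.drawMarker(n,(x,y),(0,0,255),0,8)
a=cv2.resize(n[max(0,y-90):y+60,max(0,x-80):x+80],None,fx=3.5,fy=3.5)
im=robot.get_image("scene")[170:270,240:350,::-1].copy();b=cv2.resize(im,None,fx=5,fy=5,interpolation=cv2.INTER_CUBIC);b=np.clip(b.astype(float)*3,0,255).astype(np.uint8)
h=min(a.shape[0],b.shape[0]);o=np.hstack([a[:h,:400],b[:h,100:450]]);cv2.imwrite("pics/ab.png",o);print(o.shape)
E
```

```text
time_s: 7.72
ee_pos: [584.9, -26.3, 112.8]
tcp_rot: [-3.141, -0.0, 2.96]
force: [-0.3, 0.3, -0.8]
opening: 0.069
grip_force: 0.0
[584.90999627 -26.27558874 112.80470051] 5.881920357351973 [-0.2718307   0.29981677 -0.75625508] [ 0.01184421 -0.0008451   0.01376359] 0.0
[276.59394392 180.90476935] (274.6, 165.4) [566.97102345 -73.02022125 255.        ]
[289.75262013 209.74037451] (289.1, 195.6) [574.32658575 -33.26522391 191.        ]
[540.98903655 174.51989955] None 
540 174
(500, 750, 3)
```

View pics/ab.png

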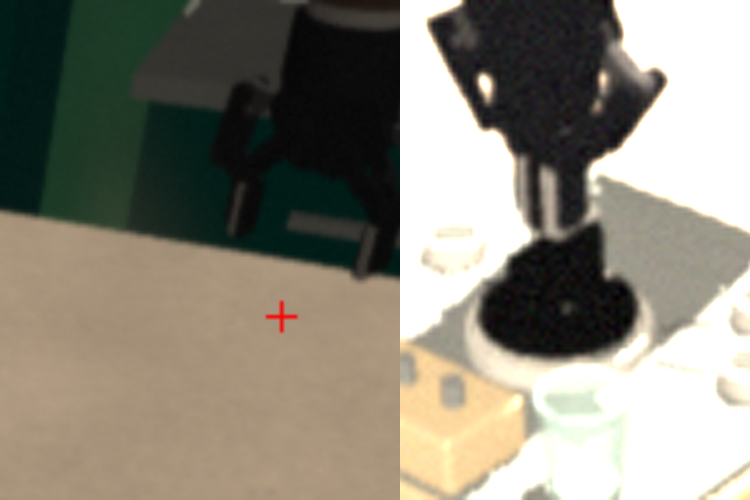

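Confirmed: the fingers closed in free air just above the bar, with the tips at crop-right (550,237). The real tips sit about 32 mm above the reported TCP z, so I'll use z offset = +32 mm. I reopen, then descend watching force.

```bash
python3 -m creep '[{"x":0,"y":0,"z":0,"wx":0,"wy":0,"wz":0},{"x":0,"y":0,"z":0,"wx":0,"wy":0,"wz":0},{"x":0,"y":0,"z":0,"wx":0,"wy":0,"wz":0},{"x":0,"y":0,"z":0,"wx":0,"wy":0,"wz":0}]' 42
python3 -m creep '[{"x":0,"y":0,"z":-4,"wx":0,"wy":0,"wz":0},{"x":0,"y":0,"z":-4,"wx":0,"wy":0,"wz":0},{"x":0,"y":0,"z":-4,"wx":0,"wy":0,"wz":0},{"x":0,"y":0,"z":0,"wx":0,"wy":0,"wz":0}]'
```

```text
time_s: 8.1
ee_pos: [584.9, -26.3, 112.8]
tcp_rot: [-3.141, -0.0, 2.96]
force: [0.5, -0.1, 0.1]
opening: 0.492
grip_force: 0.0
time_s: 8.43
ee_pos: [584.0, -26.3, 99.4]
tcp_rot: [-3.141, -0.003, 2.96]
force: [-0.4, -0.6, -0.3]
opening: 0.489
grip_force: 0.0
```

```bash
python3 -m creep '[{"x":0,"y":0,"z":-4,"wx":0,"wy":0,"wz":0},{"x":0,"y":0,"z":-4,"wx":0,"wy":0,"wz":0},{"x":0,"y":0,"z":-4,"wx":0,"wy":0,"wz":0},{"x":0,"y":0,"z":0,"wx":0,"wy":0,"wz":0}]'
python3 -m creep '[{"x":0,"y":0,"z":-3,"wx":0,"wy":0,"wz":0},{"x":0,"y":0,"z":-3,"wx":0,"wy":0,"wz":0},{"x":0,"y":0,"z":0,"wx":0,"wy":0,"wz":0}]'
python3 -m creep '[{"x":0,"y":0,"z":0,"wx":0,"wy":0,"wz":0},{"x":0,"y":0,"z":0,"wx":0,"wy":0,"wz":0},{"x":0,"y":0,"z":0,"wx":0,"wy":0,"wz":0}]' 21
python3 -c "
from cell import robot
s=robot.observe();print(s['ee_pos'],s['tcp_rot'],s['force'],s['torque'],s['opening']*85)"
```

```text
time_s: 8.77
ee_pos: [584.2, -26.3, 87.6]
tcp_rot: [-3.141, -0.002, 2.96]
force: [0.1, -0.7, -1.5]
opening: 0.495
grip_force: 0.0
time_s: 9.02
ee_pos: [584.5, -26.3, 82.2]
tcp_rot: [-3.141, -0.001, 2.96]
force: [-0.1, -0.9, 0.3]
opening: 0.492
grip_force: 0.0
time_s: 9.27
ee_pos: [585.1, -26.3, 83.0]
tcp_rot: [-3.141, 0.0, 2.96]
force: [0.4, -0.1, -0.0]
opening: 0.251
grip_force: 0.0
[585.08371531 -26.32725233  83.02714322] [-3.14144057e+00  8.54285142e-05  2.95971558e+00] [ 0.37267321 -0.0888449  -0.00859076] [0.00406859 0.06559071 0.03117481] 21.323216167870378
```

```bash
python3 -m creep '[{"x":0,"y":0,"z":0,"wx":0,"wy":0,"wz":0},{"x":0,"y":0,"z":0,"wx":0,"wy":0,"wz":0},{"x":0,"y":0,"z":0,"wx":0,"wy":0,"wz":0}]' 15.5
python3 -c "
from cell import robot
s=robot.observe();print(s['ee_pos'],s['tcp_rot'],s['force'],s['torque'],s['opening']*85,s['grip_force'])"
```

```text
time_s: 9.52
ee_pos: [585.1, -26.8, 83.1]
tcp_rot: [-3.141, 0.0, 2.959]
force: [-0.4, -1.6, 0.9]
opening: 0.183
grip_force: 12.5
[585.10213975 -26.8447819   83.14826576] [-3.14060581e+00  3.93247272e-04  2.95930453e+00] [-0.44527556 -1.57500389  0.90212342] [-0.45022729  0.07573814 -0.02274676] 15.577227920772808 12.485741078853607
```

```bash
python3 -m creep '[{"x":-0.1,"y":-0.6,"z":0,"wx":0,"wy":0,"wz":0},{"x":0,"y":0,"z":0,"wx":0,"wy":0,"wz":0},{"x":0,"y":0,"z":0,"wx":0,"wy":0,"wz":0},{"x":0,"y":0,"z":0,"wx":0,"wy":0,"wz":0}]' 8
python3 -c "
from cell import robot
s=robot.observe();print(s['ee_pos'],s['tcp_rot'],s['force'],s['torque'],s['opening']*85,s['grip_force'])"
```

```text
time_s: 9.85
ee_pos: [585.1, -26.9, 83.3]
tcp_rot: [3.142, 0.0, 2.96]
force: [-0.4, -0.6, 3.7]
opening: 0.174
grip_force: 58.9
[585.12627667 -26.85692388  83.28316619] [3.14157016e+00 4.98935604e-04 2.95977753e+00] [-0.44310726 -0.58758848  3.68900586] [-0.15387055  0.14574766 -0.05400946] 14.818084314241347 58.85182321071625
```

Gripped at 59 N. Next I pull up about 11 mm.

```bash
python3 -m creep '[{"x":0,"y":0,"z":2,"wx":0,"wy":0,"wz":0},{"x":0,"y":0,"z":2,"wx":0,"wy":0,"wz":0},{"x":0,"y":0,"z":2,"wx":0,"wy":0,"wz":0},{"x":0,"y":0,"z":2,"wx":0,"wy":0,"wz":0},{"x":0,"y":0,"z":2,"wx":0,"wy":0,"wz":0},{"x":0,"y":0,"z":1,"wx":0,"wy":0,"wz":0},{"x":0,"y":0,"z":0,"wx":0,"wy":0,"wz":0},{"x":0,"y":0,"z":0,"wx":0,"wy":0,"wz":0}]'
python3 -c "
from cell import robot
s=robot.observe();print(s['ee_pos'],s['tcp_rot'],s['force'],s['torque'],s['opening']*85,s['grip_force'])"
```

```text
time_s: 10.52
ee_pos: [584.9, -26.8, 92.0]
tcp_rot: [-3.141, -0.002, 2.96]
force: [5.2, -0.5, -11.4]
opening: 0.173
grip_force: 58.6
[584.9039296  -26.8196627   92.02886266] [-3.14131232e+00 -1.52075848e-03  2.95983835e+00] [  5.21433401  -0.50786291 -11.35470246] [-0.23488054 -1.30924495 -0.03618682] 14.68532922708028 58.5563600063324
```

Lifted with spring force about 11 N, so the knob is free. I lift 1 mm more and turn CCW in stages, watching side force.

```bash
python3 -m creep '[{"x":0,"y":0,"z":1.5,"wx":0,"wy":0,"wz":0},{"x":0,"y":0,"z":0,"wx":0,"wy":0,"wz":0.04},{"x":0,"y":0,"z":0,"wx":0,"wy":0,"wz":0.04},{"x":0,"y":0,"z":0,"wx":0,"wy":0,"wz":0.04},{"x":0,"y":0,"z":0,"wx":0,"wy":0,"wz":0.04},{"x":0,"y":0,"z":0,"wx":0,"wy":0,"wz":0.04},{"x":0,"y":0,"z":0,"wx":0,"wy":0,"wz":0},{"x":0,"y":0,"z":0,"wx":0,"wy":0,"wz":0}]'
python3 -c "
from cell import robot
s=robot.observe();print(s['ee_pos'],s['tcp_rot'],s['force'],s['torque'],s['opening']*85,s['grip_force'])"
```

```text
time_s: 11.18
ee_pos: [584.9, -26.6, 93.3]
tcp_rot: [3.141, -0.002, -3.123]
force: [5.4, -0.2, -10.9]
opening: 0.172
grip_force: 58.6
[584.90239662 -26.57752108  93.32625944] [ 3.14116167e+00 -1.65855446e-03 -3.12301102e+00] [  5.41949987  -0.15105448 -10.94325246] [-0.09298619 -1.33382613  0.06330389] 14.645760743537911 58.55716109275818
```

```bash
python3 -m creep '[{"x":0,"y":0,"z":0,"wx":0,"wy":0,"wz":0.05},{"x":0,"y":0,"z":0,"wx":0,"wy":0,"wz":0.05},{"x":0,"y":0,"z":0,"wx":0,"wy":0,"wz":0.05},{"x":0,"y":0,"z":0,"wx":0,"wy":0,"wz":0.05},{"x":0,"y":0,"z":0,"wx":0,"wy":0,"wz":0.05},{"x":0,"y":0,"z":0,"wx":0,"wy":0,"wz":0.04},{"x":0,"y":0,"z":0,"wx":0,"wy":0,"wz":0},{"x":0,"y":0,"z":0,"wx":0,"wy":0,"wz":0}]'
python3 -m creep '[{"x":0,"y":0,"z":-1,"wx":0,"wy":0,"wz":0},{"x":0,"y":0,"z":-1,"wx":0,"wy":0,"wz":0},{"x":0,"y":0,"z":-0.5,"wx":0,"wy":0,"wz":0},{"x":0,"y":0,"z":0,"wx":0,"wy":0,"wz":0},{"x":0,"y":0,"z":0,"wx":0,"wy":0,"wz":0}]'
python3 -c "
from cell import robot
s=robot.observe();print(s['ee_pos'],s['tcp_rot'],s['force'],s['torque'],s['opening']*85,s['grip_force'])"
```

```text
time_s: 11.85
ee_pos: [584.8, -26.2, 93.3]
tcp_rot: [3.14, -0.001, -2.833]
force: [5.9, 0.4, -11.4]
opening: 0.17
grip_force: 58.6
time_s: 12.27
ee_pos: [584.8, -26.1, 90.9]
tcp_rot: [3.14, -0.001, -2.833]
force: [5.4, 0.2, -11.1]
opening: 0.177
grip_force: 58.6
[584.80658259 -26.14082069  90.90334101] [ 3.14004314e+00 -1.30610842e-03 -2.83278414e+00] [  5.35772544   0.15937757 -11.10861227] [ 0.10210071 -1.19841503  0.00608028] 15.063929602624258 58.633498549461365
```

```bash
for i in 1 2; do python3 -m creep '[{"x":0,"y":0,"z":-1,"wx":0,"wy":0,"wz":0},{"x":0,"y":0,"z":0,"wx":0,"wy":0,"wz":0},{"x":0,"y":0,"z":0,"wx":0,"wy":0,"wz":0}]' | grep -E "ee_pos|force"; done
```

```text
ee_pos: [584.8, -26.2, 90.6]
force: [6.1, 1.4, -10.6]
grip_force: 58.9
ee_pos: [584.9, -26.2, 90.4]
force: [5.3, 2.4, -9.8]
grip_force: 59.0
```

```bash
python3 -m creep '[{"x":0,"y":0,"z":-0.7,"wx":0,"wy":0,"wz":0},{"x":0,"y":0,"z":0,"wx":0,"wy":0,"wz":0},{"x":0,"y":0,"z":0,"wx":0,"wy":0,"wz":0}]' | grep -E "ee_pos|force"
```

```text
ee_pos: [585.0, -26.2, 90.3]
force: [5.3, 3.3, -6.7]
grip_force: 59.3
```

```bash
python3 -m creep '[{"x":0,"y":0,"z":-1,"wx":0,"wy":0,"wz":0.0},{"x":0,"y":0,"z":0,"wx":0,"wy":0,"wz":0.012},{"x":0,"y":0,"z":0,"wx":0,"wy":0,"wz":0.012},{"x":0,"y":0,"z":0,"wx":0,"wy":0,"wz":0.012},{"x":0,"y":0,"z":0,"wx":0,"wy":0,"wz":0},{"x":0,"y":0,"z":0,"wx":0,"wy":0,"wz":0}]'; python3 -c "
from cell import robot
print(robot.observe()['torque'])"
```

```text
time_s: 13.52
ee_pos: [585.0, -26.1, 90.1]
tcp_rot: [3.141, 0.001, -2.796]
force: [1.4, 4.6, -0.5]
opening: 0.178
grip_force: 60.1
[ 1.02808511 -0.29728625 -0.06207066]
```

```bash
python3 -m creep '[{"x":0,"y":0,"z":0,"wx":0,"wy":0,"wz":0.012},{"x":0,"y":0,"z":0,"wx":0,"wy":0,"wz":0.012},{"x":0,"y":0,"z":0,"wx":0,"wy":0,"wz":0.012},{"x":0,"y":0,"z":0,"wx":0,"wy":0,"wz":0}]'; python3 -c "
from cell import robot
print(robot.observe()['torque'])"
```

```text
time_s: 13.85
ee_pos: [585.0, -26.1, 90.0]
tcp_rot: [3.141, 0.001, -2.76]
force: [3.3, 4.1, -1.9]
opening: 0.174
grip_force: 60.1
[ 1.07726347 -0.38944173 -0.16776439]
```

```bash
python3 -m creep '[{"x":0,"y":0,"z":0,"wx":0,"wy":0,"wz":0.012},{"x":0,"y":0,"z":0,"wx":0,"wy":0,"wz":0.012},{"x":0,"y":0,"z":0,"wx":0,"wy":0,"wz":0.012},{"x":0,"y":0,"z":0,"wx":0,"wy":0,"wz":0}]'; python3 -c "
from cell import robot
print(robot.observe()['torque'])"
```

```text
time_s: 14.18
ee_pos: [585.0, -26.1, 90.0]
tcp_rot: [3.141, 0.001, -2.724]
force: [2.5, 5.5, -0.7]
opening: 0.177
grip_force: 60.1
[ 1.07319223 -0.31638204 -0.11001962]
```

Now at 34.4°, still on the plate.

```bash
python3 -m creep '[{"x":0,"y":0,"z":0,"wx":0,"wy":0,"wz":0.012},{"x":0,"y":0,"z":0,"wx":0,"wy":0,"wz":0.012},{"x":0,"y":0,"z":0,"wx":0,"wy":0,"wz":0.012},{"x":0,"y":0,"z":0,"wx":0,"wy":0,"wz":0}]'; python3 -c "
from cell import robot
print(robot.observe()['torque'])"
```

```text
time_s: 14.52
ee_pos: [585.0, -26.0, 90.0]
tcp_rot: [3.141, 0.001, -2.688]
force: [2.6, 5.1, -1.5]
opening: 0.175
grip_force: 60.1
[ 1.09142577 -0.31763542 -0.1402341 ]
```

```bash
python3 -m creep '[{"x":0,"y":0,"z":0,"wx":0,"wy":0,"wz":0.012},{"x":0,"y":0,"z":0,"wx":0,"wy":0,"wz":0.012},{"x":0,"y":0,"z":0,"wx":0,"wy":0,"wz":0.012},{"x":0,"y":0,"z":0,"wx":0,"wy":0,"wz":0}]'; python3 -c "
from cell import robot
print(robot.observe()['torque'])"
```

```text
time_s: 14.85
ee_pos: [584.9, -26.0, 89.9]
tcp_rot: [3.141, 0.001, -2.652]
force: [2.2, 4.9, -1.7]
opening: 0.174
grip_force: 60.1
[ 1.12252209 -0.25905762 -0.02735524]
```

```bash
python3 -m creep '[{"x":0,"y":0,"z":0,"wx":0,"wy":0,"wz":0.012},{"x":0,"y":0,"z":0,"wx":0,"wy":0,"wz":0.012},{"x":0,"y":0,"z":0,"wx":0,"wy":0,"wz":0.012},{"x":0,"y":0,"z":0,"wx":0,"wy":0,"wz":0}]'; python3 -c "
from cell import robot
print(robot.observe()['torque'])"
```

```text
time_s: 15.18
ee_pos: [584.9, -25.9, 89.8]
tcp_rot: [3.141, 0.001, -2.616]
force: [2.8, 5.2, -2.5]
opening: 0.171
grip_force: 60.0
[ 1.08137859 -0.31361223 -0.0258554 ]
```

```bash
python3 -m creep '[{"x":0,"y":0,"z":0,"wx":0,"wy":0,"wz":0.012},{"x":0,"y":0,"z":0,"wx":0,"wy":0,"wz":0.012},{"x":0,"y":0,"z":0,"wx":0,"wy":0,"wz":0},{"x":0,"y":0,"z":0,"wx":0,"wy":0,"wz":0}]'; python3 -c "
from cell import robot
print(robot.observe()['torque'])"
```

```text
time_s: 15.52
ee_pos: [584.9, -25.9, 89.7]
tcp_rot: [3.141, 0.001, -2.592]
force: [1.7, 4.5, -2.9]
opening: 0.17
grip_force: 59.9
[ 1.10130489 -0.42854791 -0.0162335 ]
```

```bash
python3 -m creep '[{"x":0,"y":0,"z":0,"wx":0,"wy":0,"wz":0.012},{"x":0,"y":0,"z":0,"wx":0,"wy":0,"wz":0.012},{"x":0,"y":0,"z":0,"wx":0,"wy":0,"wz":0},{"x":0,"y":0,"z":0,"wx":0,"wy":0,"wz":0}]'; python3 -c "
from cell import robot
print(robot.observe()['torque'])"
```

```text
time_s: 15.85
ee_pos: [584.8, -25.9, 89.5]
tcp_rot: [3.14, 0.001, -2.568]
force: [2.5, 4.5, -3.0]
opening: 0.175
grip_force: 59.8
[ 1.11786295 -0.53387687 -0.09479961]
```

```bash
python3 -m creep '[{"x":0,"y":0,"z":0,"wx":0,"wy":0,"wz":0.012},{"x":0,"y":0,"z":0,"wx":0,"wy":0,"wz":0.012},{"x":0,"y":0,"z":0,"wx":0,"wy":0,"wz":0},{"x":0,"y":0,"z":0,"wx":0,"wy":0,"wz":0}]'; python3 -c "
from cell import robot
print(robot.observe()['torque'])"
```

```text
time_s: 16.18
ee_pos: [584.7, -25.9, 88.4]
tcp_rot: [3.14, 0.0, -2.544]
force: [4.5, 5.4, -8.0]
opening: 0.172
grip_force: 59.1
[ 1.09447501 -1.03347322  0.13088219]
```

It dropped: z fell 1.1 mm and the load on the arm jumped to 8 N, at about 44.7° (within 43–48). I centre slightly and lower to home.

```bash
python3 -m creep '[{"x":0,"y":0,"z":-1,"wx":0,"wy":0,"wz":0.012},{"x":0,"y":0,"z":-1,"wx":0,"wy":0,"wz":0},{"x":0,"y":0,"z":0,"wx":0,"wy":0,"wz":0},{"x":0,"y":0,"z":0,"wx":0,"wy":0,"wz":0}]'; python3 -c "
from cell import robot
print(robot.observe()['torque'])"
```

```text
time_s: 16.52
ee_pos: [584.6, -25.9, 86.1]
tcp_rot: [3.14, 0.0, -2.532]
force: [5.0, 5.5, -9.6]
opening: 0.168
grip_force: 59.0
[ 1.02226492 -1.10499784  0.05457768]
```

```bash
python3 -m creep '[{"x":0,"y":0,"z":-1,"wx":0,"wy":0,"wz":0},{"x":0,"y":0,"z":-1,"wx":0,"wy":0,"wz":0},{"x":0,"y":0,"z":0,"wx":0,"wy":0,"wz":0},{"x":0,"y":0,"z":0,"wx":0,"wy":0,"wz":0}]'; python3 -c "
from cell import robot
print(robot.observe()['torque'])"
```

```text
time_s: 16.85
ee_pos: [584.6, -25.9, 84.3]
tcp_rot: [3.14, 0.0, -2.532]
force: [4.3, 5.2, -8.2]
opening: 0.169
grip_force: 59.1
[ 1.09490126 -0.97034123  0.11484316]
```

```bash
python3 -m creep '[{"x":0,"y":0,"z":-1,"wx":0,"wy":0,"wz":0},{"x":0,"y":0,"z":0,"wx":0,"wy":0,"wz":0},{"x":0,"y":0,"z":0,"wx":0,"wy":0,"wz":0}]'; python3 -c "
from cell import robot
print(robot.observe()['torque'])"
```

```text
time_s: 17.1
ee_pos: [584.7, -25.9, 83.5]
tcp_rot: [3.14, 0.0, -2.532]
force: [5.5, 5.0, -7.0]
opening: 0.176
grip_force: 59.2
[ 1.06521172 -0.95353633  0.11574951]
```

Nearly home. I lower a touch more, then release so the spring seats it.

```bash
python3 -m creep '[{"x":0,"y":0,"z":-0.7,"wx":0,"wy":0,"wz":0},{"x":0,"y":0,"z":0,"wx":0,"wy":0,"wz":0},{"x":0,"y":0,"z":0,"wx":0,"wy":0,"wz":0}]'; python3 -m creep '[{"x":0,"y":0,"z":0,"wx":0,"wy":0,"wz":0},{"x":0,"y":0,"z":0,"wx":0,"wy":0,"wz":0},{"x":0,"y":0,"z":0,"wx":0,"wy":0,"wz":0},{"x":0,"y":0,"z":0,"wx":0,"wy":0,"wz":0}]' 34
```

```text
time_s: 17.35
ee_pos: [584.7, -25.9, 83.4]
tcp_rot: [3.14, 0.001, -2.532]
force: [3.4, 5.7, -5.4]
opening: 0.175
grip_force: 59.7
time_s: 17.68
ee_pos: [584.7, -27.6, 84.0]
tcp_rot: [-3.14, -0.001, -2.534]
force: [1.1, -0.1, 0.1]
opening: 0.397
grip_force: 0.0
```

```bash
python3 -m creep '[{"x":0,"y":0,"z":8,"wx":0,"wy":0,"wz":0},{"x":0,"y":0,"z":10,"wx":0,"wy":0,"wz":0},{"x":0,"y":0,"z":15,"wx":0,"wy":0,"wz":0},{"x":0,"y":0,"z":20,"wx":0,"wy":0,"wz":0},{"x":0,"y":0,"z":20,"wx":0,"wy":0,"wz":0},{"x":0,"y":0,"z":20,"wx":0,"wy":0,"wz":0},{"x":0,"y":0,"z":20,"wx":0,"wy":0,"wz":0},{"x":0,"y":0,"z":20,"wx":0,"wy":0,"wz":0}]' 
python3 -m creep '[{"x":-10,"y":25,"z":0,"wx":0,"wy":0,"wz":0},{"x":-20,"y":30,"z":0,"wx":0,"wy":0,"wz":0},{"x":-20,"y":30,"z":0,"wx":0,"wy":0,"wz":0},{"x":-20,"y":30,"z":0,"wx":0,"wy":0,"wz":0},{"x":-20,"y":30,"z":0,"wx":0,"wy":0,"wz":0},{"x":-20,"y":30,"z":0,"wx":0,"wy":0,"wz":0},{"x":-20,"y":30,"z":0,"wx":0,"wy":0,"wz":0},{"x":-20,"y":30,"z":0,"wx":0,"wy":0,"wz":0},{"x":0,"y":0,"z":0,"wx":0,"wy":0,"wz":0},{"x":0,"y":0,"z":0,"wx":0,"wy":0,"wz":0}]'
python3 - <<'E'
from h import *
t=robot.get_image("top")[:,:,::-1];s=robot.get_image("scene")[:,:,::-1]
f=lambda i:cv2.resize(i,(400,400),interpolation=cv2.INTER_CUBIC)
o=np.hstack([f(t[190:290,285:385]),f(s[180:280,240:340])]);cv2.imwrite("pics/end.png",np.clip(o*1.6,0,255).astype(np.uint8))
# bar top height check: skirt ellipse vs start
for n in("knob","vial","beaker"):
    for c in("top","scene"):
        r=robot.regions_of(c,n)[:1]
        for q in r: ys,xs=np.nonzero(q["mask"]);print(n,c,round(q["confidence"],2),np.round(q["location"]),xs.min(),xs.max(),ys.min(),ys.max())
E
```

```text
time_s: 18.35
ee_pos: [584.9, -27.1, 219.0]
tcp_rot: [-3.14, 0.001, -2.534]
force: [1.1, -0.7, -0.1]
opening: 0.394
grip_force: 0.0
time_s: 19.18
ee_pos: [434.2, 209.6, 217.9]
tcp_rot: [-3.141, 0.002, -2.529]
force: [0.5, 0.1, 0.6]
opening: 0.402
grip_force: 0.0
knob top 0.73 [334. 238.] 320 347 225 252
knob scene 0.6 [294. 228.] 276 307 212 240
vial scene 0.68 [292. 201.] 288 297 193 212
beaker top 0.73 [304. 200.] 298 313 193 210
beaker scene 0.95 [292. 255.] 287 305 243 271
```

View pics/end.png

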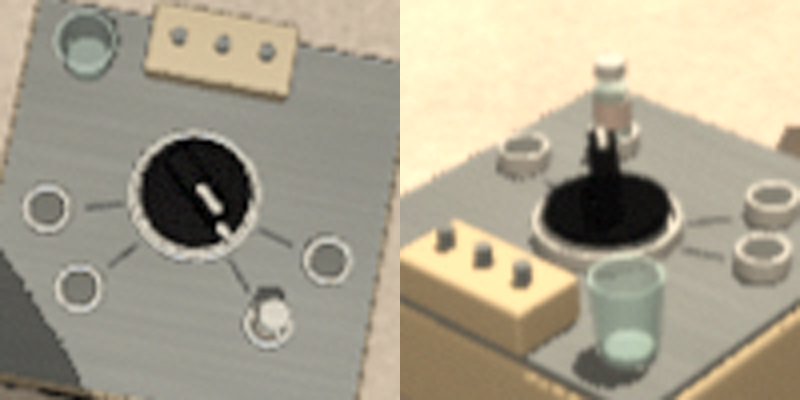

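The picture shows the pointer facing the vial's well with a few degrees of offset, as expected. The knob's lower edge is at row 240 as at the start, so it is home. The vial and beaker have not moved.

```bash
python3 -c "
from cell import robot
print(robot.finish_job())"
```

```text
the job is handed in; nothing more can be done
None
```

The selector knob is home in the notch of the vial's well, about 45° counter-clockwise from neutral; it is released, the arm is clear, nothing in view moved, and I handed the job in at about 19.6 s.

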